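Put the mixed-up leaded and lead-free solder back at their own stations

TASK

The solder of the leaded (red) and the lead-free (green) soldering stations has been mixed up, and the two must not contaminate each other. Exchange them, parking things on the clear grey mat as you need: each solder reel ends fully down on the spindle of its own colour, and each solder-paste jar stands in the cup of its own colour. Let go of everything, and leave the round circuit board where it lies.

Things in the scene. Friction and masses are not known exactly. Their poses are not given: they have to be found in the camera images.
- red_reel: red reel of leaded solder: a plastic spool with red flanges and silver solder wound between them, standing upright; 54 mm across, 46 mm high, with an open bore 26 mm wide right through it from top to bottom. 0.22 kg, give or take a third. Origin: centre of its underside; z is its axis, up. Grip it across its 54 mm from above, any yaw
- green_reel: green reel of lead-free solder: a plastic spool with green flanges and silver solder wound between them, standing upright; 54 mm across, 46 mm high, with an open bore 26 mm wide right through it from top to bottom. 0.22 kg, give or take a third. Origin: centre of its underside; z is its axis, up. Grip it across its 54 mm from above, any yaw
- red_jar: closed jar of leaded solder paste: white plastic with a red ribbed lid and red band, 50 mm across, 46 mm high, standing upright, lid fixed; 0.16 kg, give or take a third. Origin: centre of its underside; z is its axis, up. Grip it across its 50 mm from above, any yaw
- green_jar: closed jar of lead-free solder paste: white plastic with a green ribbed lid and green band, 50 mm across, 46 mm high, standing upright, lid fixed; 0.16 kg, give or take a third. Origin: centre of its underside; z is its axis, up. Grip it across its 50 mm from above, any yaw
- red_spindle: red spindle, the place of one solder reel: a round red base 76 mm across and 8 mm thick with an upright steel post in its middle, 10 mm thick, whose rounded top is 63 mm above the origin. Fixed. Origin: centre of the underside of the base, on a 12 mm high board. A reel that is home stands flat on the base, its underside 8 mm above this origin, with the post up its bore (8 mm of play all round)
- green_spindle: green spindle, the place of one solder reel: a round green base 76 mm across and 8 mm thick with an upright steel post in its middle, 10 mm thick, whose rounded top is 63 mm above the origin. Fixed. Origin: centre of the underside of the base, on a 12 mm high board. A reel that is home stands flat on the base, its underside 8 mm above this origin, with the post up its bore (8 mm of play all round)
- red_cup: red cup, the place of one paste jar: a shallow round red holder, open at the top, 72 mm across, 66 mm inside, rim 12 mm and floor 4 mm above the origin. Fixed. Origin: centre of its underside, on a 12 mm high board. A jar that is home stands flat on the floor inside the rim (8 mm of play all round)
- green_cup: green cup, the place of one paste jar: a shallow round green holder, open at the top, 72 mm across, 66 mm inside, rim 12 mm and floor 4 mm above the origin. Fixed. Origin: centre of its underside, on a 12 mm high board. A jar that is home stands flat on the floor inside the rim (8 mm of play all round)
- grey_mat: low plywood board covered with a flat grey mat, between the two stations, clear: the free spot on which a reel or jar can be parked upright. Flat top 158 x 128 mm (x, y at yaw 0), 12 mm above the origin. Fixed. Origin: centre of its underside, on the bench
- board: round green circuit board, 62 mm across, 32 mm high with its black capacitor, lying loose on the bench beyond the grey mat; to be left alone. Origin: centre of its underside

How it is judged:
By the outcome, as a careful person would: the job done as asked, in the order asked, and still so for the second after the job is handed in, with the robot touching nothing.
It also fails if it takes over 141 s, if anything falls off the work surface, if the arm or the gripper's body presses on something with over 40 N, if the wrist force passes 120 N, or if a joint passes its speed limit or range.

ROBOT

A 6-joint arm with a two-finger parallel gripper is mounted at the origin on a cart in front of the work surface, level with it; the furniture and walls round the work are solid. World frame = base frame: x ahead of the robot, y to its left, z up, the work surface at z = 0. Lengths are in m, angles in rad, forces in N, time in s.
With the tool pointing down it reaches from about 0.3 to 0.825 m from the base axis. Payload 5.4 kg.
Tool frame: the origin (TCP) lies between the finger pads; the fingertips stand 22 mm ahead of it and the grasp point (between the pads) lies 3 mm ahead of it; z points along the fingers, y is the line along which they close (so a half turn about z gives the same grasp; the last joint's range is limited). The gripper opens to 92 mm and grips with 3 to 60 N. Pads are 20 mm wide; open, the fingers measure 128 mm over their backs; the gripper's body (75 mm by 189 mm) begins 69 mm behind the grasp point.
Start: joints at [1.008, 0.158, 1.597, -0, 1.386, -0.21], TCP at [0.199, 0.54, 0.213] pointing down, gripper open.
Joint ranges: [-2.91, 2.91], [-0.94, 2.29], [0.18, 2.7], [-1.29, 4.43], [0.17, 2.64], [-3, 3]. Speed limits (rad/s): [2.57, 2.57, 3.14, 3.14, 3.14, 3.14].

INTERFACE

Orientations are given as a unit quaternion [x, y, z, w].
In Python, from station import manip gives the robot as it stands.
- The arm moves only by the tool shift_gripper, called in YAML: its name, and indented under it one key for each argument. Schema: {"type":"object","properties":{"motion":{"type":"array","items":{"type":"number"},"minItems":5,"maxItems":25},"only":{"type":"string"},"quiet":{"type":"boolean"},"lines":{"type":"string"}},"required":["motion"],"additionalProperties":false}. motion is one flat list of numbers that holds 1 to 5 rows one after another, with no inner brackets; each row has 5 numbers: dx, dy, dz in parts of the range, where 1.0 means 600 mm, then a turn about the tool's z in parts of the range, where 1.0 means pi/2 rad, then the finger opening in m; each row is the pose to reach, as a shift and turn from the pose commanded when the call began, along the tool's axes at that moment; what a row does not reach only later rows make up. A row lasts 1/8 s, in which the tool goes at most 0.0625 m and 0.188 rad, less where a joint would pass 70% of its speed; a pose out of reach is approached as far as the arm can. The fingers move at their own pace and stop on an object; the grip force is fixed at half the most. Time passes only in rows, so rows that do not move let the fingers close. The tool returns the time, the measured TCP pose, the force, the opening and the grip force at its end. only (a regular expression) keeps the lines of the reply that match it, lines (a string "A,B") keeps lines A to B, and quiet returns only ok. No shift or turn number may pass 1 either way. Input that does not fit is refused with a message, and nothing moves.
- manip.sense(): the state, without advancing time (a new reading comes with each control period).
- manip.get_image(name): name is "scene" or "side" or "wrist"; returns a dict with "frame" (400x640x3 uint8, red, green, blue), "z_map" (400x640 float32, m along the optical axis (not along the pixel's ray), 0 where there is no reading), "fx", "fy", "cx", "cy" (pixels), "position" and "orientation" of the camera in the world; the wrist camera has in their place "tool_from_camera" (4x4, takes a point from camera to tool coordinates, whose origin is the TCP and whose axes are the flange's). Camera axes: x right, y down, z forward; pixel columns grow to the right and rows downward; lengths in m; the calibration is good to about 2 mm. A picture is of the moment at which its call begins: read the wrist's pose just before it.
- manip.sign_off(): hands the job in; it is judged then, once.
The state is a dict: "clock": time; "joint_positions": joint angles; "dq": joint speeds; "joint_torque": joint torques, N m; "position": TCP position; "orientation": TCP orientation; "force": force on the tool from outside, world axes, zero at the start; "moment": the same for the moment, N m; "finger_gap": finger opening in m; "grip_force": force on a finger pad.
Only numpy, scipy, OpenCV 4.12 (cv2) and the standard library are available. Lean on these libraries where they do the work, as an engineer would, in place of code of your own. Each camera call takes 0.05 s, during which the arm holds its last target. There are 200 camera calls.

## Working session

There is one attempt and no reset: what is moved stays moved. The work goes in short steps, Python scripts to look and compute and a tool call to move; the robot and the scene stay as the last step left them, time stands still between calls to the robot, and variables do not carry over. Pictures are saved under pics/ and viewed, at most 14 in all, crops included, and the job is handed in when it is done.

```bash
ls; mkdir -p pics
```

Run:
```python
from station import manip
import cv2
s=manip.sense(); print(s)
for n in("scene","side"):
    d=manip.get_image(n); cv2.imwrite(f"pics/{n}0.png",d["frame"][...,::-1]); print(n,d["fx"],d["cx"],d["position"],d["orientation"])
```

```text
pics
station.py
{'clock': 0.0, 'joint_positions': array([ 1.00788194e+00,  1.59055223e-01,  1.59821767e+00, -4.67476816e-05,
        1.38618281e+00, -2.10085711e-01]), 'dq': array([ 0.00124124,  0.00081411,  0.00088891, -0.00119993, -0.00074961,
       -0.00154861]), 'joint_torque': array([ 1.42673656e-03, -3.85576236e+01, -3.22110271e+01,  7.01507321e-02,
        3.79463460e-02, -1.26975178e-04]), 'position': array([0.19837888, 0.53902955, 0.21192275]), 'orientation': array([ 1.75496377e-01,  9.84479636e-01, -8.71469382e-04, -3.29859209e-04]), 'force': array([0.66074651, 0.84213204, 0.06193516]), 'moment': array([-0.022435  ,  0.05773096,  0.01376908]), 'grip_force': 0.0, 'finger_gap': 0.09181627464650123}
scene 371.6613010653161 321.7337811541953 [ 0.06219588 -0.44256159  0.60311625] [ 0.80806994 -0.39206663  0.18333443 -0.39961885]
side 381.64221789653163 315.9632603792255 [ 0.35788859 -0.64732076  0.65173274] [ 0.89596689 -0.15336718  0.07961928 -0.40912421]
```

View pics/scene0.png

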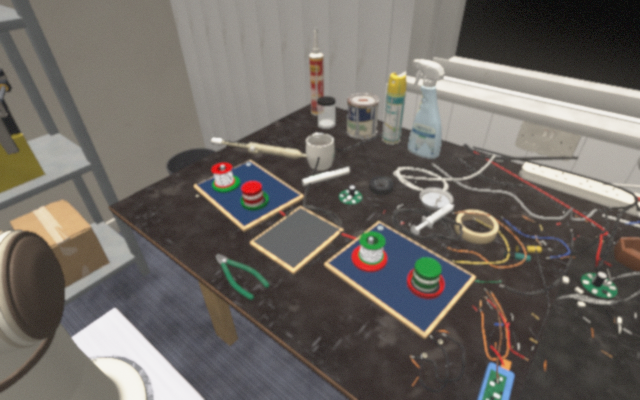

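View pics/side0.png

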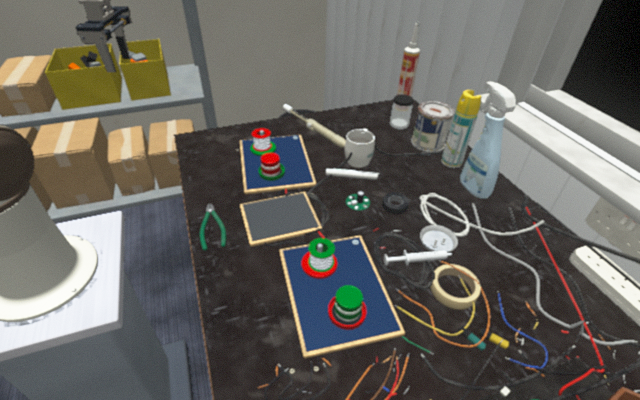

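Scene: left (green) station has the red reel on the green spindle (222,178) and the red jar in the green cup (252,190). The right (red) station has the green reel on the red spindle (371,245) and the green jar in the red cup (427,275). The grey mat is at (297,238) and clear. The side view agrees: (261,140), (270,165), (321,257), (348,308), mat (281,217).

Create h.py:
```python
from station import manip
import numpy as np, cv2
from scipy.spatial.transform import Rotation as R
from scipy.optimize import least_squares
def cloud(n):
    s=manip.sense(); d=manip.get_image(n); z=d["z_map"]
    v,u=np.mgrid[:400,:640]
    P=np.stack([(u-d["cx"])/d["fx"]*z,(v-d["cy"])/d["fy"]*z,z],-1)
    if n=="wrist":
        T=d["tool_from_camera"]; P=P@T[:3,:3].T+T[:3,3]
        P=P@R.from_quat(s["orientation"]).as_matrix().T+s["position"]
    else: P=P@R.from_quat(d["orientation"]).as_matrix().T+d["position"]
    P[z==0]=np.nan
    return d["frame"],P
def mask(f,c):
    h=cv2.cvtColor(f,cv2.COLOR_RGB2HSV); H,S,V=[h[...,i].astype(int) for i in range(3)]
    m=(S>120)&(V>50)
    return m&((H<10)|(H>170)) if c=="red" else m&(H>45)&(H<85)
def circ(p,r):  # outline circle of known radius: robust fit to hull
    hull=cv2.convexHull(p[:,:2].astype(np.float32))[:,0]
    q=least_squares(lambda c:np.hypot(*(hull-c).T)-r,hull.mean(0),loss="soft_l1",f_scale=.001)
    return q.x, np.sqrt(np.mean(q.fun**2))
def sees(n,boxes):
    f,P=cloud(n)
    for k,(u,v,w,c) in boxes.items():
        s=np.s_[v-w:v+w,u-w:u+w]; p=P[s][mask(f[s],c)]; p=p[np.isfinite(p[:,0])]
        print(n,k,len(p),"z%",np.percentile(p[:,2],[2,30,50,70,90,98]).round(3))
        zt=np.percentile(p[:,2],95); t=p[abs(p[:,2]-zt)<.006]
        print("   top",len(t),zt.round(4),"mid",((t.max(0)+t.min(0))/2).round(4),"ext",np.ptp(t,axis=0).round(3))
```

Run:
```python
from h import *
sees("scene",{"rreel_top":(222,170,14,"red"),"gbase_sp":(222,186,18,"green"),"rjar":(252,188,14,"red"),"gcup":(252,198,18,"green"),"greel":(371,240,18,"green"),"rsp":(371,258,22,"red"),"gjar":(427,267,18,"green"),"rcup":(427,282,22,"red")})
sees("side",{"rreel_top":(261,135,12,"red"),"gbase_sp":(262,146,16,"green"),"rjar":(270,160,14,"red"),"gcup":(270,170,16,"green"),"greel":(321,248,18,"green"),"rsp":(321,265,22,"red"),"gjar":(348,297,18,"green"),"rcup":(348,312,24,"red")})
f,P=cloud("side"); print("mat",P[217,281],P[200,250],P[198,314],P[238,250],P[230,318]); print("pcb",P[202,358])
```

```text
scene rreel_top 203 z% [-0.001  0.064  0.066  0.066  0.067  0.068]
   top 156 0.0676 mid [0.539  0.295  0.0654] ext [0.053 0.053 0.008]
scene gbase_sp 156 z% [0.011 0.017 0.019 0.02  0.021 0.022]
   top 133 0.0214 mid [0.5409 0.2881 0.0187] ext [0.075 0.069 0.007]
scene rjar 291 z% [0.028 0.057 0.06  0.061 0.062 0.063]
   top 204 0.0627 mid [0.5326 0.1738 0.0603] ext [0.047 0.049 0.007]
scene gcup 171 z% [0.013 0.017 0.019 0.021 0.023 0.025]
   top 94 0.0242 mid [0.5348 0.2068 0.0219] ext [0.072 0.14  0.007]
scene greel 298 z% [0.013 0.065 0.066 0.066 0.067 0.067]
   top 272 0.0673 mid [ 0.5531 -0.1711  0.0651] ext [0.052 0.05  0.007]
scene rsp 373 z% [0.002 0.018 0.019 0.02  0.021 0.022]
   top 312 0.0214 mid [ 0.5459 -0.1688  0.019 ] ext [0.07  0.074 0.007]
scene gjar 452 z% [0.013 0.06  0.061 0.061 0.062 0.063]
   top 427 0.0623 mid [ 0.5603 -0.2912  0.0603] ext [0.05  0.048 0.007]
scene rcup 322 z% [0.012 0.017 0.019 0.023 0.024 0.026]
   top 166 0.0248 mid [ 0.5549 -0.2937  0.0244] ext [0.065 0.07  0.011]
side rreel_top 161 z% [0.    0.066 0.067 0.068 0.069 0.07 ]
   top 125 0.0
[... 465 characters left out ...]
 0.068 0.068 0.069]
   top 327 0.0688 mid [ 0.5524 -0.1686  0.0668] ext [0.053 0.053 0.007]
side rsp 342 z% [0.014 0.02  0.02  0.021 0.022 0.023]
   top 316 0.0224 mid [ 0.5487 -0.1695  0.0206] ext [0.074 0.07  0.008]
side gjar 584 z% [0.028 0.061 0.062 0.062 0.063 0.064]
   top 519 0.0638 mid [ 0.5604 -0.2905  0.0615] ext [0.049 0.048 0.007]
side rcup 346 z% [0.014 0.017 0.019 0.024 0.026 0.027]
   top 159 0.026 mid [ 0.5581 -0.2941  0.0241] ext [0.071 0.067 0.008]
mat [ 0.5127184  -0.00557193  0.01506337] [0.45839281 0.09492077 0.00050985] [0.61285935 0.04014879 0.00925243] [ 0.42872536 -0.04405592  0.01048677] [ 0.58304212 -0.07090844  0.01093389]
pcb [ 0.71577774 -0.00548473  0.00456007]
```

Units first: shifts go in shares of 600 mm and turns go in shares of pi/2 rad. So -0.275 m / 0.6 = -0.4583, -0.11 m / 0.6 = -0.1833, -0.353 rad / 1.5708 = -0.2247.

shift_gripper:
  motion: [-0.0917,-0.0367,0,-0.1082,0.092,-0.1833,-0.0733,-0.0167,-0.2247,0.092,-0.2767,-0.11,-0.0333,-0.2247,0.092,-0.3667,-0.1467,-0.05,-0.2247,0.092,-0.4583,-0.1833,-0.05,-0.2247,0.092]

```text
clock: 0.88
position: [0.4205, 0.3401, 0.2441]
orientation: [-0.0, 1.0, 0.001, 0.001]
force: [1.0, 0.3, -0.3]
finger_gap: 0.0921
grip_force: 0.0
```

```bash
python3 -c "
from station import manip
print(manip.sense())"
```

```text
{'clock': 0.875, 'joint_positions': array([ 4.56426918e-01,  4.73058755e-02,  1.65509328e+00,  1.01577451e-04,
        1.43686515e+00, -1.11454079e+00]), 'dq': array([-0.8565456 ,  0.1432866 , -0.12165503,  0.00170361, -0.0022248 ,
       -0.8490503 ]), 'joint_torque': array([  4.10117   , -36.38773084, -31.97278619,  -0.06902763,
         0.31153735,   0.87523581]), 'position': array([0.42049089, 0.34007357, 0.24406672]), 'orientation': array([-7.89678003e-05,  9.99999318e-01,  5.58202186e-04,  1.02285936e-03]), 'force': array([ 1.02309697,  0.27954101, -0.27448813]), 'moment': array([ 0.0171188 , -0.00021198,  0.01762067]), 'grip_force': 0.0, 'finger_gap': 0.09210303831133254}
```

Converted, -0.105 m / 0.6 = -0.175, -0.1 m / 0.6 = -0.1667.

shift_gripper:
  motion: [-0.0667,-0.0667,-0.0167,0,0.092,-0.1333,-0.1333,-0.0333,0,0.092,-0.1667,-0.175,-0.0333,0,0.092,-0.1667,-0.175,-0.0333,0,0.092,-0.1667,-0.175,-0.0333,0,0.092]

```text
clock: 1.5
position: [0.5181, 0.237, 0.2626]
orientation: [-0.0, 1.0, 0.0, -0.0]
force: [-0.6, -0.5, 0.5]
finger_gap: 0.092
grip_force: 0.0
```

Run:
```python
from h import *
f,P=cloud("wrist"); cv2.imwrite("pics/w1.png",f[...,::-1])
for u,v in((320,200),(100,100),(540,100),(100,300),(540,300)): print(u,v,P[v,u].round(3))
```

```text
320 200 [0.555 0.239 0.012]
100 100 [ 0.405 -0.087  0.001]
540 100 [ 0.346  1.023 -0.602]
100 300 [0.488 0.182 0.374]
540 300 [0.487 0.291 0.375]
```

View pics/w1.png

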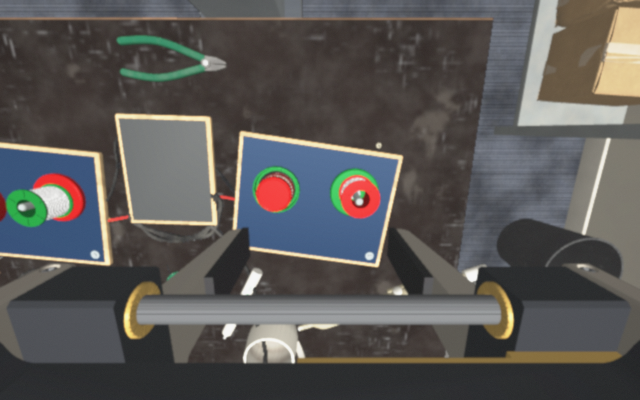

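The wrist view shows the red jar lid (274,190) in the green cup and the red reel (358,197) with the post visible in its bore. The grey mat is at (168,168), clear, and the green reel on the red spindle is at (45,200).

Add to h.py:
```python
def ring(P,f,c,xy,zr,r,w=.05):
    m=mask(f,c)&(P[...,2]>zr[0])&(P[...,2]<zr[1])&(abs(P[...,0]-xy[0])<w)&(abs(P[...,1]-xy[1])<w)
    p=P[m]
    if len(p)<20: return None
    x,e=circ(p,r); return len(p),x.round(4),e.round(4),np.median(p[:,2]).round(4)
```

Run:
```python
from h import *
for n in("wrist","scene","side"):
    f,P=cloud(n); L=(.014,.03); H=(.055,.08)
    for k,a in {"gspindle":("green",(.54,.29),L,.038),"gcup":("green",(.533,.174),L,.036),"rspindle":("red",(.552,-.17),L,.038),"rcup":("red",(.56,-.291),L,.036),
      "rreel":("red",(.539,.296),H,.027),"rjar":("red",(.533,.174),H,.025),"greel":("green",(.552,-.17),H,.027),"gjar":("green",(.56,-.291),H,.025)}.items(): print(n,k,ring(P,f,*a))
    if n=="wrist":
        for v,u in((201,359),(200,359),(202,359),(201,360)):print(P[v,u].round(3))
        print([P[v,u].round(3) for u,v in((118,118),(209,118),(130,220),(215,222),(168,168))])
```

```text
wrist gspindle (547, array([0.542 , 0.2923]), np.float64(0.0005), np.float64(0.0199))
wrist gcup (426, array([0.5363, 0.1715]), np.float64(0.0005), np.float64(0.0211))
wrist rspindle (826, array([ 0.55 , -0.168]), np.float64(0.0005), np.float64(0.0197))
wrist rcup (105, array([ 0.5589, -0.2928]), np.float64(0.001), np.float64(0.0171))
wrist rreel (911, array([0.5402, 0.2947]), np.float64(0.0005), np.float64(0.0661))
wrist rjar (970, array([0.5345, 0.1739]), np.float64(0.0006), np.float64(0.0613))
wrist greel (943, array([ 0.5536, -0.1704]), np.float64(0.0005), np.float64(0.0659))
wrist gjar None
[0.54  0.292 0.075]
[0.539 0.292 0.074]
[0.541 0.292 0.075]
[0.54  0.293 0.075]
[array([ 0.431, -0.058,  0.011]), array([0.431, 0.075, 0.009]), array([ 0.59 , -0.07 ,  0.008]), array([0.592, 0.069, 0.01 ]), array([0.505, 0.005, 0.011])]
scene gspindle (141, array([0.5405, 0.2919]), np.float64(0.0008), np.float64(0.0194))
scene gcup (119, array([0.535 , 0.1716]), np.float64(0.0012), np.float64(0.0191))
scene rspindle (333, array([ 0.5486, -0.1689]), np.float64(0.0008), np.float64(0.0194))
scen
[... 377 characters left out ...]
loat64(0.0008), np.float64(0.0609))
side gspindle (104, array([0.5415, 0.2929]), np.float64(0.0013), np.float64(0.0212))
side gcup (132, array([0.5358, 0.1724]), np.float64(0.0016), np.float64(0.0209))
side rspindle (329, array([ 0.5488, -0.1671]), np.float64(0.0009), np.float64(0.0207))
side rcup (331, array([ 0.5586, -0.2923]), np.float64(0.0008), np.float64(0.0198))
side rreel (131, array([0.5397, 0.2973]), np.float64(0.0012), np.float64(0.0674))
side rjar (187, array([0.5339, 0.1754]), np.float64(0.0012), np.float64(0.0623))
side greel (342, array([ 0.5528, -0.1683]), np.float64(0.0008), np.float64(0.0668))
side gjar (538, array([ 0.5608, -0.2903]), np.float64(0.0007), np.float64(0.062))
```

Converted, 0.115 m / 0.6 = 0.1917, 0.06 m / 0.6 = 0.1.

shift_gripper:
  motion: [-0.0367,0.0967,0.0167,0,0.092,-0.0367,0.0967,0.1,0,0.092,-0.0367,0.0967,0.1917,0,0.092,-0.0367,0.0967,0.1917,0,0.092,-0.0367,0.0967,0.1917,0,0.092]

```text
clock: 2.33
position: [0.5417, 0.295, 0.1503]
orientation: [-0.0, 1.0, 0.0, 0.001]
force: [0.9, 0.0, 1.0]
finger_gap: 0.0922
grip_force: 0.0
```

Converted, 0.1 m / 0.6 = 0.1667, 0.05 m / 0.6 = 0.0833.

shift_gripper:
  motion: [0.0017,0.0017,0.0833,0,0.092,0.0017,0.0017,0.1667,0,0.092,0.0017,0.0017,0.1667,0,0.092,0.0017,0.0017,0.1667,0,0.045,0.0017,0.0017,0.1667,0,0.045]

```text
clock: 2.95
position: [0.5424, 0.2962, 0.0517]
orientation: [-0.0, 1.0, 0.001, 0.003]
force: [-0.8, 0.2, 0.2]
finger_gap: 0.0744
grip_force: 0.0
```

shift_gripper:
  motion: [0,0,0,0,0.045,0,0,0,0,0.045,0,0,0,0,0.045,0,0,0,0,0.045]

```text
clock: 3.45
position: [0.5404, 0.2955, 0.0489]
orientation: [-0.0, 1.0, 0.0, 0.001]
force: [-1.3, -0.5, 5.8]
finger_gap: 0.0539
grip_force: 30.0
```

Converted, -0.09 m / 0.6 = -0.15, -0.06 m / 0.6 = -0.1.

shift_gripper:
  motion: [0,0,-0.05,0,0.045,0,0,-0.1,0,0.045,0,0,-0.15,0,0.045,0,0,-0.15,0,0.045]

```text
clock: 3.95
position: [0.5412, 0.2959, 0.1399]
orientation: [-0.0, 1.0, 0.001, 0.002]
force: [-0.1, -0.1, -2.1]
finger_gap: 0.0536
grip_force: 30.0
```

shift_gripper:
  motion: [0.0083,-0.0833,0,0,0.045,0.0167,-0.1833,0,0,0.045,0.0333,-0.2833,0,0,0.045,0.05,-0.3833,0,0,0.045,0.05,-0.4867,0,0,0.045]

```text
clock: 4.58
position: [0.5076, 0.0021, 0.1355]
orientation: [-0.0, 1.0, 0.0, -0.002]
force: [0.2, -0.3, -0.8]
finger_gap: 0.0537
grip_force: 30.0
```

shift_gripper:
  motion: [0,0,0.0333,0,0.045,0,0,0.1,0,0.045,0,0,0.1,0,0.045]

```text
clock: 4.95
position: [0.5053, 0.0042, 0.0731]
orientation: [0.0, 1.0, 0.001, -0.005]
force: [-0.8, -0.8, -1.0]
finger_gap: 0.0536
grip_force: 30.0
```

Converted, 0.025 m / 0.6 = 0.0417, 0.015 m / 0.6 = 0.025.

shift_gripper:
  motion: [0,0,0.025,0,0.045,0,0,0.0417,0,0.045,0,0,0.0417,0,0.045,0,0,0.0417,0,0.045]

```text
clock: 5.45
position: [0.5103, 0.0033, 0.0535]
orientation: [-0.0, 1.0, -0.0, 0.001]
force: [0.9, 0.1, -1.8]
finger_gap: 0.0535
grip_force: 30.0
```

Converted, 0.0125 m / 0.6 = 0.0208, 0.012 m / 0.6 = 0.02.

shift_gripper:
  motion: [0,0,0.0117,0,0.045,0,0,0.02,0,0.045,0,0,0.0208,0,0.045,0,0,0.0208,0,0.045]

```text
clock: 5.95
position: [0.5098, 0.0033, 0.0409]
orientation: [-0.0, 1.0, 0.0, -0.0]
force: [-2.4, 0.9, 5.1]
finger_gap: 0.0535
grip_force: 30.0
```

shift_gripper:
  motion: [0,0,0,0,0.092,0,0,0,0,0.092,0,0,0,0,0.092,0,0,0,0,0.092]

```text
clock: 6.45
position: [0.5098, 0.0033, 0.0403]
orientation: [-0.0, 1.0, -0.0, 0.0]
force: [-0.1, 1.0, 0.5]
finger_gap: 0.091
grip_force: 0.0
```

Converted, -0.172 m / 0.6 = -0.2867, -0.043 m / 0.6 = -0.0717.

shift_gripper:
  motion: [0,0,-0.0833,0,0.092,0,0,-0.1667,0,0.092,-0.0167,-0.0833,-0.1833,0,0.092,-0.0417,-0.1833,-0.1833,0,0.092,-0.0717,-0.2867,-0.1833,0,0.092]

```text
clock: 7.08
position: [0.5527, -0.1684, 0.1509]
orientation: [-0.0, 1.0, -0.0, 0.001]
force: [0.2, 0.2, 0.5]
finger_gap: 0.0923
grip_force: 0.0
```

shift_gripper:
  motion: [0,0,0,0,0.092,0,0,0,0,0.092,0,0,0.05,0,0.092,0,0,0.05,0,0.092,0,0,0.05,0,0.092]

```text
clock: 7.7
position: [0.5525, -0.1657, 0.1212]
orientation: [-0.001, 1.0, -0.0, 0.0]
force: [-0.6, 0.0, -0.1]
finger_gap: 0.0918
grip_force: 0.0
```

Converted, 0.072 m / 0.6 = 0.12, -0.003 m / 0.6 = -0.005.

shift_gripper:
  motion: [0,-0.005,0.0667,0,0.092,0,-0.005,0.12,0,0.092,0,-0.005,0.12,0,0.092,0,-0.005,0.12,0,0.045,0,-0.005,0.12,0,0.045]

```text
clock: 8.32
position: [0.5538, -0.1704, 0.0507]
orientation: [-0.0, 1.0, -0.001, 0.002]
force: [-0.2, -0.8, 0.2]
finger_gap: 0.074
grip_force: 0.0
```

shift_gripper:
  motion: [0,0,0,0,0.045,0,0,0,0,0.045,0,0,0,0,0.045,0,0,0,0,0.045]

```text
clock: 8.82
position: [0.5527, -0.1699, 0.049]
orientation: [-0.0, 1.0, -0.0, 0.0]
force: [-0.6, 0.8, 5.2]
finger_gap: 0.0538
grip_force: 30.0
```

shift_gripper:
  motion: [0,0,-0.05,0,0.045,0,0,-0.1,0,0.045,0,0,-0.15,0,0.045,0,0,-0.15,0,0.045]

```text
clock: 9.32
position: [0.5536, -0.1704, 0.1401]
orientation: [-0.0, 1.0, -0.001, 0.002]
force: [-0.2, -0.2, -1.8]
finger_gap: 0.0534
grip_force: 30.0
```

Converted, 0.29 m / 0.6 = 0.4833, 0.17 m / 0.6 = 0.2833.

shift_gripper:
  motion: [0,0.0833,0,0,0.045,0,0.1833,0,0,0.045,0,0.2833,0,0,0.045,0,0.3833,0,0,0.045,0.0083,0.4833,0,0,0.045]

```text
clock: 9.95
position: [0.5456, 0.1222, 0.1359]
orientation: [-0.0, 1.0, 0.0, -0.002]
force: [0.5, 0.3, -1.8]
finger_gap: 0.0537
grip_force: 30.0
```

shift_gripper:
  motion: [0.005,0.1,0,0,0.045,0.0117,0.2,0,0,0.045,0.0117,0.2883,0,0,0.045,0.0117,0.2883,0,0,0.045,0.0117,0.2883,0,0,0.045]

```text
clock: 10.58
position: [0.5391, 0.2925, 0.1363]
orientation: [-0.0, 1.0, -0.001, -0.002]
force: [0.2, 0.3, -1.5]
finger_gap: 0.0536
grip_force: 30.0
```

shift_gripper:
  motion: [0,0,0,0,0.045,0,0,0,0,0.045]

```text
clock: 10.82
position: [0.5404, 0.2921, 0.1382]
orientation: [0.001, 1.0, -0.0, -0.0]
force: [-0.8, -0.9, -2.2]
finger_gap: 0.0537
grip_force: 30.0
```

Centred within 1 mm; descending 0.088.

Converted, 0.08 m / 0.6 = 0.1333, 0.06 m / 0.6 = 0.1.

shift_gripper:
  motion: [0,0,0.05,0,0.045,0,0,0.1,0,0.045,0,0,0.1333,0,0.045,0,0,0.1333,0,0.045,0,0,0.1333,0,0.045]

```text
clock: 11.45
position: [0.5413, 0.2935, 0.0597]
orientation: [0.0, 1.0, 0.0, 0.001]
force: [1.3, -0.3, -2.4]
finger_gap: 0.0534
grip_force: 30.0
```

shift_gripper:
  motion: [0,0,0.01,0,0.045,0,0,0.0158,0,0.045,0,0,0.0158,0,0.045]

```text
clock: 11.82
position: [0.5404, 0.2934, 0.0492]
orientation: [-0.0, 1.0, 0.0, 0.0]
force: [0.2, 0.1, -1.6]
finger_gap: 0.0531
grip_force: 30.0
```

Converted, 0.001 m / 0.6 = 0.0017.

shift_gripper:
  motion: [0,0,0.0017,0,0.045,0,0,0.0017,0,0.092,0,0,0.0017,0,0.092,0,0,0.0017,0,0.092,0,0,0.0017,0,0.092]

```text
clock: 12.45
position: [0.5401, 0.2933, 0.0478]
orientation: [-0.0, 1.0, -0.0, -0.0]
force: [-0.6, 0.3, -0.8]
finger_gap: 0.0909
grip_force: 0.0
```

shift_gripper:
  motion: [0,0,-0.0667,0,0.092,0,0,-0.1667,0,0.092,0,-0.0667,-0.1667,0,0.092,0.0167,-0.1667,-0.1667,0,0.092,0.025,-0.2667,-0.1667,0,0.092]

```text
clock: 13.08
position: [0.5247, 0.132, 0.1481]
orientation: [-0.001, 1.0, -0.0, 0.0]
force: [0.7, -0.3, 0.3]
finger_gap: 0.0919
grip_force: 0.0
```

shift_gripper:
  motion: [0.0133,-0.1,0,0,0.092,0.0267,-0.2,0,0,0.092,0.0267,-0.215,0,0,0.092,0.0267,-0.215,0.05,0,0.092,0.0267,-0.215,0.05,0,0.092]

```text
clock: 13.7
position: [0.5074, 0.0054, 0.1158]
orientation: [-0.0, 1.0, 0.001, -0.002]
force: [0.3, 0.4, 0.0]
finger_gap: 0.0916
grip_force: 0.0
```

Run:
```python
from h import *
for n in("scene","side"):
    f,P=cloud(n); H=(.05,.08)
    print(n,ring(P,f,"red",(.51,.003),H,.027),ring(P,f,"green",(.541,.293),H,.027))
cv2.imwrite("pics/s2.png",cloud("wrist")[0][...,::-1]); print(manip.sense()["position"])
```

```text
scene (265, array([0.5089, 0.0039]), np.float64(0.0007), np.float64(0.0578)) (141, array([0.5402, 0.2933]), np.float64(0.0011), np.float64(0.0661))
side (243, array([0.5086, 0.0055]), np.float64(0.0008), np.float64(0.0589)) None
[0.50985649 0.00493866 0.11880212]
```

Converted, 0.078 m / 0.6 = 0.13, 0.04 m / 0.6 = 0.0667.

shift_gripper:
  motion: [0,0,0.0667,0,0.092,0,0,0.13,0,0.092,0,0,0.13,0,0.092,0,0,0.13,0,0.045,0,0,0.13,0,0.045]

```text
clock: 14.48
position: [0.5111, 0.004, 0.0421]
orientation: [-0.0, 1.0, -0.0, 0.002]
force: [-0.5, -0.1, 0.4]
finger_gap: 0.074
grip_force: 0.0
```

shift_gripper:
  motion: [0,0,0,0,0.045,0,0,0,0,0.045,0,0,0,0,0.045,0,0,0,0,0.045]

```text
clock: 14.98
position: [0.5098, 0.0041, 0.0406]
orientation: [-0.0, 1.0, -0.0, 0.0]
force: [-1.3, 0.1, 6.0]
finger_gap: 0.0537
grip_force: 30.0
```

shift_gripper:
  motion: [0,0,-0.05,0,0.045,0,0,-0.1,0,0.045,0,0,-0.1667,0,0.045,0,0,-0.1667,0,0.045]

```text
clock: 15.48
position: [0.5113, 0.0039, 0.1425]
orientation: [-0.0, 1.0, -0.001, 0.003]
force: [0.2, -0.5, -1.1]
finger_gap: 0.0536
grip_force: 30.0
```

Converted, -0.172 m / 0.6 = -0.2867, -0.039 m / 0.6 = -0.065.

shift_gripper:
  motion: [-0.0167,-0.0833,0,0,0.045,-0.0417,-0.1833,0,0,0.045,-0.065,-0.2867,0,0,0.045,-0.065,-0.2867,0,0,0.045,-0.065,-0.2867,0,0,0.045]

```text
clock: 16.1
position: [0.547, -0.1668, 0.1376]
orientation: [0.0, 1.0, 0.001, -0.002]
force: [0.4, 0.1, -1.6]
finger_gap: 0.0539
grip_force: 30.0
```

shift_gripper:
  motion: [0,0,0,0,0.045,0,0,0,0,0.045]

```text
clock: 16.35
position: [0.5481, -0.1664, 0.1396]
orientation: [-0.001, 1.0, 0.0, -0.0]
force: [0.1, 0.1, -1.1]
finger_gap: 0.0537
grip_force: 30.0
```

Converted, 0.08 m / 0.6 = 0.1333, 0.06 m / 0.6 = 0.1.

shift_gripper:
  motion: [0,-0.0017,0.05,0,0.045,0,-0.0017,0.1,0,0.045,0,-0.0017,0.1333,0,0.045,0,-0.0017,0.1333,0,0.045,0,-0.0017,0.1333,0,0.045]

```text
clock: 16.98
position: [0.549, -0.1687, 0.061]
orientation: [-0.0, 1.0, -0.0, 0.001]
force: [0.1, 0.5, -1.8]
finger_gap: 0.0537
grip_force: 30.0
```

shift_gripper:
  motion: [0,0,0.01,0,0.045,0,0,0.0167,0,0.045,0,0,0.0167,0,0.045]

```text
clock: 17.35
position: [0.548, -0.1685, 0.0496]
orientation: [-0.0, 1.0, 0.0, -0.0]
force: [-0.8, -0.7, -2.5]
finger_gap: 0.0536
grip_force: 30.0
```

Converted, 0.0012 m / 0.6 = 0.002.

shift_gripper:
  motion: [0,0,0.002,0,0.045,0,0,0.002,0,0.092,0,0,0.002,0,0.092,0,0,0.002,0,0.092,0,0,0.002,0,0.092]

```text
clock: 17.98
position: [0.5484, -0.1687, 0.0488]
orientation: [-0.0, 1.0, -0.0, 0.0]
force: [0.2, 0.4, -0.7]
finger_gap: 0.0908
grip_force: 0.0
```

shift_gripper:
  motion: [0,0,-0.0667,0,0.092,0,0,-0.1667,0,0.092,-0.0083,-0.0833,-0.1667,0,0.092,-0.02,-0.1667,-0.1667,0,0.092,-0.02,-0.2033,-0.1667,0,0.092]

```text
clock: 18.6
position: [0.5602, -0.2929, 0.1488]
orientation: [0.001, 1.0, -0.0, 0.0]
force: [0.8, -0.2, -0.1]
finger_gap: 0.0923
grip_force: 0.0
```

shift_gripper:
  motion: [0,0,0,0,0.092,0,0,0.05,0,0.092,0,0,0.05,0,0.092,0,0,0.05,0,0.092]

```text
clock: 19.1
position: [0.5606, -0.2896, 0.1194]
orientation: [-0.001, 1.0, 0.0, 0.0]
force: [0.3, -0.2, 0.8]
finger_gap: 0.0918
grip_force: 0.0
```

```bash
python3 - <<'E'
from h import *
for n in("scene","side"):
    f,P=cloud(n); H=(.05,.08)
    print(n,ring(P,f,"red",(.549,-.168),H,.027),ring(P,f,"green",(.5605,-.291),H,.025))
print(manip.sense()["position"])
E
```

```text
scene (342, array([ 0.5469, -0.1683]), np.float64(0.0006), np.float64(0.0658)) (447, array([ 0.5604, -0.2915]), np.float64(0.0006), np.float64(0.0608))
side (369, array([ 0.5478, -0.1663]), np.float64(0.0008), np.float64(0.0668)) (500, array([ 0.5614, -0.29  ]), np.float64(0.0006), np.float64(0.0619))
[ 0.56104905 -0.29044618  0.12012541]
```

Converted, 0.068 m / 0.6 = 0.1133, 0.04 m / 0.6 = 0.0667.

shift_gripper:
  motion: [0,0,0.0667,0,0.092,0,0,0.1133,0,0.092,0,0,0.1133,0,0.092,0,0,0.1133,0,0.042,0,0,0.1133,0,0.042]

```text
clock: 19.82
position: [0.5615, -0.2916, 0.0529]
orientation: [-0.0, 1.0, -0.001, 0.001]
force: [0.2, 0.0, 0.4]
finger_gap: 0.0739
grip_force: 0.0
```

shift_gripper:
  motion: [0,0,0,0,0.042,0,0,0,0,0.042,0,0,0,0,0.042,0,0,0,0,0.042,0,0,0,0,0.042]

```text
clock: 20.45
position: [0.5605, -0.2909, 0.0511]
orientation: [-0.0, 1.0, -0.0, 0.0]
force: [-0.3, 1.0, 3.3]
finger_gap: 0.0494
grip_force: 30.0
```

shift_gripper:
  motion: [0,0,-0.05,0,0.042,0,0,-0.1,0,0.042,0,0,-0.15,0,0.042,0,0,-0.15,0,0.042]

```text
clock: 20.95
position: [0.5616, -0.2916, 0.1428]
orientation: [-0.0, 1.0, -0.001, 0.002]
force: [0.3, 0.1, -1.7]
finger_gap: 0.0492
grip_force: 30.0
```

shift_gripper:
  motion: [0,0.0833,0,0,0.042,0.0167,0.1833,0,0,0.042,0.0333,0.2833,0,0,0.042,0.0583,0.3833,0,0,0.042,0.0833,0.4833,0,0,0.042]

```text
clock: 21.58
position: [0.5082, 0.0015, 0.1384]
orientation: [0.0, 1.0, 0.001, -0.002]
force: [1.2, 0.3, -2.1]
finger_gap: 0.0492
grip_force: 30.0
```

shift_gripper:
  motion: [0,0.0067,0,0,0.042,0,0.0067,0.0667,0,0.042,0,0.0067,0.1333,0,0.042,0,0.0067,0.1333,0,0.042,0,0.0067,0.1333,0,0.042]

```text
clock: 22.2
position: [0.5109, 0.0026, 0.0614]
orientation: [0.0, 1.0, -0.0, 0.0]
force: [0.4, -0.7, -1.2]
finger_gap: 0.0489
grip_force: 30.0
```

Converted, 0.0145 m / 0.6 = 0.0242, 0.008 m / 0.6 = 0.0133.

shift_gripper:
  motion: [0,0,0.0133,0,0.042,0,0,0.0242,0,0.042,0,0,0.0242,0,0.042,0,0,0.0242,0,0.042]

```text
clock: 22.7
position: [0.5109, 0.0031, 0.0467]
orientation: [-0.0, 1.0, -0.0, 0.001]
force: [0.4, -1.4, 0.1]
finger_gap: 0.0488
grip_force: 30.0
```

shift_gripper:
  motion: [0,0,0,0,0.092,0,0,0,0,0.092,0,0,0,0,0.092,0,0,0,0,0.092]

```text
clock: 23.2
position: [0.5101, 0.0034, 0.0461]
orientation: [-0.0, 1.0, 0.0, -0.0]
force: [-0.0, -0.5, -0.4]
finger_gap: 0.0872
grip_force: 0.0
```

shift_gripper:
  motion: [0,0,-0.0667,0,0.092,0,0,-0.1667,0,0.092,-0.0083,0.0833,-0.1667,0,0.092,-0.025,0.1833,-0.1667,0,0.092,-0.0383,0.2833,-0.1667,0,0.092]

```text
clock: 23.82
position: [0.5335, 0.1749, 0.1465]
orientation: [0.0, 1.0, 0.0, 0.0]
force: [1.0, 0.3, 0.5]
finger_gap: 0.0919
grip_force: 0.0
```

shift_gripper:
  motion: [0,0,0,0,0.092,0,0,0.05,0,0.092,0,0,0.05,0,0.092,0,0,0.05,0,0.092]

```text
clock: 24.32
position: [0.5336, 0.1726, 0.1169]
orientation: [0.0, 1.0, -0.0, 0.0]
force: [-0.2, 0.3, -1.0]
finger_gap: 0.0921
grip_force: 0.0
```

```bash
python3 - <<'E'
from h import *
for n in("scene","side"):
    f,P=cloud(n); H=(.047,.08)
    print(n,ring(P,f,"green",(.511,.003),H,.025),ring(P,f,"red",(.534,.174),H,.025))
print(manip.sense()["position"])
E
```

```text
scene (274, array([0.511 , 0.0021]), np.float64(0.0019), np.float64(0.0571)) (246, array([0.5329, 0.1737]), np.float64(0.0012), np.float64(0.0608))
side (284, array([0.5118, 0.0034]), np.float64(0.0013), np.float64(0.0582)) (200, array([0.5336, 0.1756]), np.float64(0.0012), np.float64(0.0621))
[0.53409804 0.17288667 0.11752958]
```

Converted, 0.066 m / 0.6 = 0.11, 0.04 m / 0.6 = 0.0667.

shift_gripper:
  motion: [0,0.0017,0.0667,0,0.092,0,0.0017,0.11,0,0.092,0,0.0017,0.11,0,0.092,0,0.0017,0.11,0,0.042,0,0.0017,0.11,0,0.042]

```text
clock: 25.05
position: [0.5347, 0.1744, 0.0521]
orientation: [-0.0, 1.0, 0.0, 0.002]
force: [0.2, 0.1, -0.0]
finger_gap: 0.0739
grip_force: 0.0
```

shift_gripper:
  motion: [0,0,0,0,0.042,0,0,0,0,0.042,0,0,0,0,0.042,0,0,0,0,0.042,0,0,0,0,0.042]

```text
clock: 25.68
position: [0.5334, 0.1743, 0.0505]
orientation: [-0.0, 1.0, -0.0, 0.0]
force: [-0.8, 0.8, 3.7]
finger_gap: 0.0492
grip_force: 30.0
```

shift_gripper:
  motion: [0,0,-0.05,0,0.042,0,0,-0.1,0,0.042,0,0,-0.1667,0,0.042,0,0,-0.1667,0,0.042]

```text
clock: 26.18
position: [0.5355, 0.1746, 0.1532]
orientation: [-0.0, 1.0, 0.0, 0.003]
force: [0.9, 0.7, -1.3]
finger_gap: 0.0491
grip_force: 30.0
```

Converted, -0.29 m / 0.6 = -0.4833, -0.23 m / 0.6 = -0.3833.

shift_gripper:
  motion: [0,-0.0833,0,0,0.042,0,-0.1833,0,0,0.042,0,-0.2833,0,0,0.042,0,-0.3833,0,0,0.042,-0.0083,-0.4833,0,0,0.042]

```text
clock: 26.8
position: [0.5367, -0.117, 0.1479]
orientation: [-0.0, 1.0, 0.001, -0.001]
force: [0.9, -1.1, -1.7]
finger_gap: 0.0491
grip_force: 30.0
```

shift_gripper:
  motion: [-0.0167,-0.1,0,0,0.042,-0.0333,-0.2,0,0,0.042,-0.0333,-0.295,0,0,0.042,-0.0333,-0.295,0,0,0.042,-0.0333,-0.295,0,0,0.042]

```text
clock: 27.42
position: [0.5574, -0.2915, 0.148]
orientation: [0.0, 1.0, 0.001, -0.001]
force: [-0.4, 0.3, -2.3]
finger_gap: 0.0488
grip_force: 30.0
```

shift_gripper:
  motion: [0,0,0,0,0.042,0,0,0.05,0,0.042,0,0,0.1,0,0.042,0,0,0.1,0,0.042,0,0,0.1,0,0.042]

```text
clock: 28.05
position: [0.5591, -0.2924, 0.0915]
orientation: [-0.001, 1.0, -0.001, 0.001]
force: [0.1, 0.5, -1.7]
finger_gap: 0.0487
grip_force: 30.0
```

Converted, 0.0405 m / 0.6 = 0.0675, 0.04 m / 0.6 = 0.0667.

shift_gripper:
  motion: [0,0,0.0417,0,0.042,0,0,0.0583,0,0.042,0,0,0.0667,0,0.042,0,0,0.0675,0,0.042,0,0,0.0675,0,0.042]

```text
clock: 28.68
position: [0.5588, -0.2931, 0.0506]
orientation: [-0.0, 1.0, -0.0, 0.001]
force: [1.2, -0.1, -1.1]
finger_gap: 0.0491
grip_force: 30.0
```

shift_gripper:
  motion: [0,0,0,0,0.042,0,0,0,0,0.042]

```text
clock: 28.92
position: [0.5588, -0.2931, 0.0505]
orientation: [-0.0, 1.0, -0.0, 0.001]
force: [-0.3, 0.2, 1.8]
finger_gap: 0.0488
grip_force: 30.0
```

shift_gripper:
  motion: [0,0,0,0,0.092,0,0,0,0,0.092,0,0,0,0,0.092,0,0,0,0,0.092]

```text
clock: 29.42
position: [0.5582, -0.2926, 0.0496]
orientation: [-0.0, 1.0, 0.0, -0.0]
force: [-1.1, 0.7, 0.2]
finger_gap: 0.087
grip_force: 0.0
```

shift_gripper:
  motion: [0,0,-0.0667,0,0.092,0,0,-0.1667,0,0.092,0,0.0833,-0.1667,0,0.092,0.0167,0.1833,-0.1667,0,0.092,0.0333,0.2833,-0.1667,0,0.092]

```text
clock: 30.05
position: [0.5379, -0.1211, 0.1499]
orientation: [0.0, 1.0, 0.0, 0.0]
force: [-0.6, -0.1, 0.0]
finger_gap: 0.0918
grip_force: 0.0
```

shift_gripper:
  motion: [0.0217,0.1,0,0,0.092,0.0467,0.21,0,0,0.092,0.0467,0.21,0.05,0,0.092,0.0467,0.21,0.05,0,0.092,0.0467,0.21,0.05,0,0.092]

```text
clock: 30.68
position: [0.5108, 0.0026, 0.1205]
orientation: [0.0, 1.0, -0.0, 0.0]
force: [-0.2, 0.9, 0.4]
finger_gap: 0.0923
grip_force: 0.0
```

Converted, 0.074 m / 0.6 = 0.1233, 0.04 m / 0.6 = 0.0667.

shift_gripper:
  motion: [0,0,0.0667,0,0.092,0,0,0.1233,0,0.092,0,0,0.1233,0,0.092,0,0,0.1233,0,0.042,0,0,0.1233,0,0.042]

```text
clock: 31.3
position: [0.512, 0.0027, 0.0478]
orientation: [0.0, 1.0, -0.0, 0.002]
force: [0.2, 0.6, 0.6]
finger_gap: 0.0739
grip_force: 0.0
```

shift_gripper:
  motion: [0,0,0,0,0.042,0,0,0,0,0.042,0,0,0,0,0.042,0,0,0,0,0.042,0,0,0,0,0.042]

```text
clock: 31.92
position: [0.5105, 0.0033, 0.0461]
orientation: [-0.0, 1.0, -0.0, 0.0]
force: [-0.6, 0.2, 4.5]
finger_gap: 0.0493
grip_force: 30.0
```

shift_gripper:
  motion: [0,0,-0.05,0,0.042,0,0,-0.1,0,0.042,0,0,-0.15,0,0.042,0,0,-0.15,0,0.042]

```text
clock: 32.42
position: [0.5118, 0.003, 0.1374]
orientation: [-0.0, 1.0, -0.0, 0.002]
force: [-0.0, 0.2, -2.2]
finger_gap: 0.0491
grip_force: 30.0
```

Converted, 0.169 m / 0.6 = 0.2817, -0.0255 m / 0.6 = -0.0425.

shift_gripper:
  motion: [-0.0133,0.0833,0,0,0.042,-0.0283,0.1833,0,0,0.042,-0.0425,0.2817,0,0,0.042,-0.0425,0.2817,0,0,0.042,-0.0425,0.2817,0,0,0.042]

```text
clock: 33.05
position: [0.5345, 0.172, 0.1337]
orientation: [-0.0, 1.0, -0.0, -0.002]
force: [0.5, -0.4, -2.0]
finger_gap: 0.0489
grip_force: 30.0
```

shift_gripper:
  motion: [0,0,0,0,0.042,0,0,0.05,0,0.042,0,0,0.075,0,0.042,0,0,0.075,0,0.042,0,0,0.075,0,0.042]

```text
clock: 33.67
position: [0.5364, 0.1721, 0.0916]
orientation: [0.0, 1.0, 0.0, 0.001]
force: [-0.3, 0.2, -1.5]
finger_gap: 0.0492
grip_force: 30.0
```

Converted, 0.0405 m / 0.6 = 0.0675, 0.0395 m / 0.6 = 0.0658.

shift_gripper:
  motion: [0,0,0.0417,0,0.042,0,0,0.0583,0,0.042,0,0,0.0658,0,0.042,0,0,0.0675,0,0.042,0,0,0.0675,0,0.042]

```text
clock: 34.3
position: [0.5362, 0.1724, 0.0509]
orientation: [-0.0, 1.0, 0.0, 0.001]
force: [-0.2, 0.5, -1.4]
finger_gap: 0.0491
grip_force: 30.0
```

shift_gripper:
  motion: [0,0,0,0,0.042,0,0,0,0,0.042]

```text
clock: 34.55
position: [0.5359, 0.1723, 0.0505]
orientation: [-0.0, 1.0, 0.0, 0.0]
force: [0.2, 0.4, -1.8]
finger_gap: 0.049
grip_force: 30.0
```

shift_gripper:
  motion: [0,0,0,0,0.092,0,0,0,0,0.092,0,0,0,0,0.092,0,0,0,0,0.092]

```text
clock: 35.05
position: [0.5358, 0.1723, 0.0503]
orientation: [-0.0, 1.0, -0.0, 0.0]
force: [0.3, -0.3, 0.1]
finger_gap: 0.0871
grip_force: 0.0
```

shift_gripper:
  motion: [0,0,-0.0667,0,0.092,0,0,-0.1667,0,0.092,0,0,-0.2667,0,0.092,0.0833,-0.05,-0.3333,0,0.092,0.1667,-0.1,-0.3333,0,0.092]

```text
clock: 35.67
position: [0.4391, 0.1132, 0.2536]
orientation: [-0.001, 1.0, -0.0, 0.003]
force: [-0.5, -0.4, 0.9]
finger_gap: 0.0916
grip_force: 0.0
```

shift_gripper:
  motion: [0,0,0,0,0.092,0,0,0,0,0.092]

```text
clock: 35.92
position: [0.4385, 0.1137, 0.2503]
orientation: [0.0, 1.0, 0.0, 0.001]
force: [0.0, -0.1, 0.3]
finger_gap: 0.092
grip_force: 0.0
```

Run:
```python
from h import *
for n in("wrist","scene","side"):
    f,P=cloud(n); cv2.imwrite(f"pics/{n}9.png",f[...,::-1]); H=(.05,.08)
    for k,a in {"rreel":("red",(.549,-.168),H,.027),"rjar":("red",(.5587,-.293),H,.025),"greel":("green",(.541,.2925),H,.027),"gjar":("green",(.536,.172),H,.025)}.items(): print(n,k,ring(P,f,*a))
```

```text
wrist rreel (594, array([ 0.548 , -0.1679]), np.float64(0.0035), np.float64(0.0659))
wrist rjar (630, array([ 0.5599, -0.2921]), np.float64(0.0007), np.float64(0.0608))
wrist greel (485, array([0.5415, 0.2926]), np.float64(0.0025), np.float64(0.066))
wrist gjar (930, array([0.5374, 0.172 ]), np.float64(0.0004), np.float64(0.0612))
scene rreel (338, array([ 0.5475, -0.1684]), np.float64(0.0006), np.float64(0.0658))
scene rjar (487, array([ 0.5586, -0.2928]), np.float64(0.0005), np.float64(0.0608))
scene greel (138, array([0.5408, 0.2935]), np.float64(0.0015), np.float64(0.066))
scene gjar (229, array([0.5358, 0.1717]), np.float64(0.0007), np.float64(0.061))
side rreel (367, array([ 0.5472, -0.1666]), np.float64(0.0008), np.float64(0.067))
side rjar (574, array([ 0.5588, -0.2916]), np.float64(0.0005), np.float64(0.0618))
side greel (124, array([0.5411, 0.2965]), np.float64(0.0012), np.float64(0.0672))
side gjar (203, array([0.5364, 0.1731]), np.float64(0.001), np.float64(0.0623))
```

View pics/side9.png

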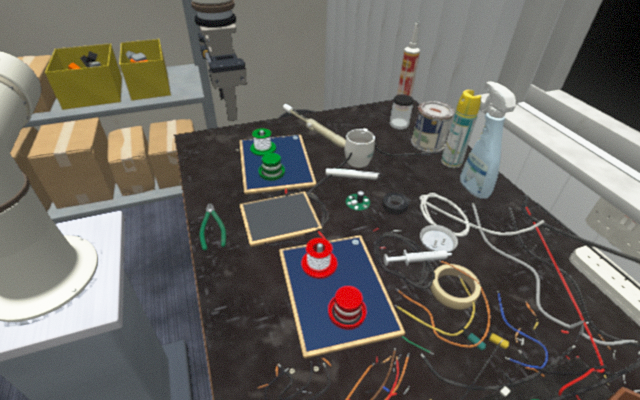

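View pics/wrist9.png

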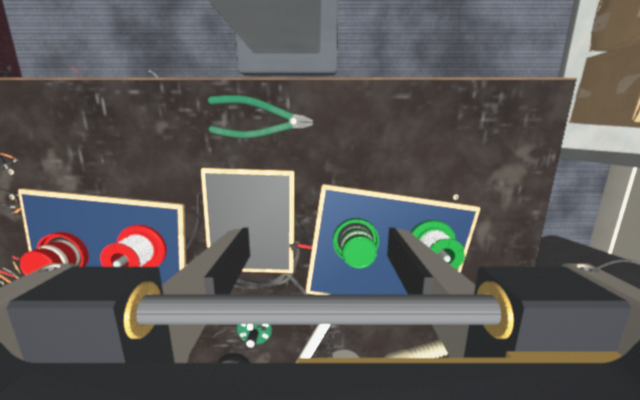

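The side view shows the green reel (262,140) and green jar (271,165) on the green places, and the red reel (319,257) and red jar (348,305) on the red ones. The mat (281,217) is clear and the circuit board (358,202) hasn't moved. The wrist view agrees, and all tops are at home height.

```bash
python3 -c "
from station import manip
print(manip.sign_off())"
```

```text
the job is handed in; nothing more can be done
None
```

The exchange is done and handed in at about 36 s: both reels are fully down on the spindles of their own colour, both jars are in the cups of their own colour, everything is released, and the circuit board was left where it lay.

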